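Lock the bed post's leg with its wire lock pin

TASK

Push the wire lock pin through the slot of the white bed post and the leg inside it until its head sits fully home against the post, feeling it in gently rather than forcing it. Then swing the pin's wire ring over the top of the post and press it down until it snaps under the little sprung catch at the back, and let go. Leave the other things on the table where they are.

Things in the scene. Friction and masses are not known exactly. Their poses are not given: they have to be found in the camera images.
- post: white square steel bed post, fixed upright on a 110 x 100 x 8 mm foot plate. Origin on the table under the middle of its front face (the pin enters there); x runs front to back, z up. Sleeve 40 x 40 mm (x 0 to 40, y -20 to 20), top 102 mm above the table; the leg inside sticks out to at most 112 mm. Low at the back a 30 mm square rail stub runs along x to 190 mm, top 50 mm above the table.
- hole (a point): middle of the slot in the post's front face, 85 mm above the table; axes as post, the pin goes in along +x. Slot 18.5 mm wide, 23 mm high, through both 5 mm walls of the sleeve. Inside, from x = 5.5 to 34.5 mm, stands the steel leg, fixed tight; its 13.5 mm square hole may sit up to 4.5 mm higher or lower and 2.5 mm left or right of the slot's middle, unmeasured: feel the pin into it.
- catch (a point): lip of the sprung catch in the middle of the post's back: a 20 mm wide steel wedge whose top slopes outwards from x = 42 mm, 103 mm above the table, to this lip at x = 48.7 mm, 94.5 mm above the table, flat underneath. It gives way into the post under 1 to 4 N and springs out again.
- pin: loose steel wire lock pin, about 150 g with its ring, lying on the table. Origin on its axis in the head's front face, which comes to rest against the post; x along the shank to the tip, z up as it lies (origin 11 mm above the table). Head: block from x -55 to 0, 28 mm wide (y), 22 mm high (z); grip it across y near x = -40, behind the ring.
- pin_tip (a point): tip of the shank, 43 mm ahead of the head's front face on the pin's axis; axes as pin. Shank 12 x 12 mm square from x 0 to 39, then tapering to 6 x 6 mm at the tip. Fully home, the tip stands 3 mm out of the post's back.
- hinge (a point): middle of the hinge of the wire ring, on the pin's axis 10 mm behind the head's front face; the hinge runs along the pin's y. The ring is a rectangle of 6 mm wire, 66 mm wide over all, 54 mm inside, its cross wire 60 mm from the hinge.
- wire (a point): middle of the ring's cross wire (6 mm thick), 60 mm from the hinge; caught when it lies below the catch's lip.
- tab (a point): middle of the ring's thumb tab (20 mm long, 24 mm wide, 6 mm thick), just outside the cross wire, 72 mm from the hinge. Axes: x outwards from the hinge, y along the hinge, z the side to push on.
- ring (a joint): angle of the ring above the pin's shank, rad, -0.25 to 1.5: 0 is closed, along the shank, the cross wire in front of the tip; 1.57 would stand straight up. Stiff hinge: stays where left, about 1 N at the tab. With the pin home the cross wire meets the catch near 0.3, must be pressed past it (4 to 12 N at the tab), and is caught at 0.18 to 0.02, the lower the higher the pin sits.
- screwdriver: a bystander: screwdriver, 180 mm, lying between the work places
- bolt: a bystander: plain steel headed pin without a ring, 100 mm, 16 mm square head
- mug: a bystander: white mug, 80 mm across, 90 mm high
- dish: a bystander: small white dish, 90 mm across, 25 mm high
- books: a bystander: two stacked books, 47 mm high
Not all that is in view belongs to the job. Several things have the shape of the post; the one meant has the colours described above.

How it is judged (in metres and radians):
On the way, in this order (a step that is already met when the one before it is completed fails the run):
1. the pin is through the post with its head home against the front face, the ring still up (x of pin_tip in the frame of hole above 0.041 m and distance between hole and pin below 0.0075 m and value of joint ring above 0.5 rad), for 0.2 s.
2. the ring has been swung over the post and snapped under the catch (distance between hole and pin below 0.0075 m and z of wire in the frame of catch below -0.002 m), for 0.2 s.
At the end, for the whole second after the job is handed in: The pin is through the post, its head within 2 mm of the front face (tip at least 41 mm past the slot's mouth) and within 7.5 mm of the slot's middle; the middle of the ring's cross wire lies at least 2 mm below the catch's lip; the pin is at rest (all of step 2 and x of pin_tip in the frame of hole above 0.041 m and linear speed of pin below 0.02 m/s); the robot touches nothing.
It fails at once if the pin or its ring is forced against the post with more than 25 N (contact force between pin and post above 25 N).
It fails at once if the robot leans on the post with more than 25 N (contact force between the arm and post above 25 N).
It fails at once if another thing on the table is moved more than 30 mm (distance of any of screwdriver, bolt, mug, dish, books from where it was at the start of the episode above 0.03 m).
It also fails if it takes over 67 s, if anything falls off the work surface, if the arm or the gripper's body presses on something with over 40 N, if the wrist force passes 120 N, or if a joint passes its speed limit or range.

ROBOT

A 7-joint arm with a two-finger parallel gripper is mounted at the origin on the work surface. World frame = base frame: x ahead of the robot, y to its left, z up, the work surface at z = 0. Lengths are in mm, angles in rad, forces in N, time in s.
With the tool pointing down it reaches from about 400 to 850 mm from the base axis. Payload 4.5 kg.
Tool frame: the origin (TCP) lies midway between the tips of the shut fingers; the grasp point (between the pads) lies 19 mm behind it; z points along the fingers, y is the line along which they close (so a half turn about z gives the same grasp; the last joint's range is limited). The gripper opens to 85 mm and grips with 20 to 120 N. Pads are 22 mm wide; open, the fingers measure 114 mm over their backs; the gripper's body (76 mm by 85 mm) begins 54 mm behind the grasp point. The pads swing forward as they close: fully open they stand 13 mm farther back than shut.
Start: joints at [1.292, 0.689, -0.195, 1.565, 0.157, 0.902, -0.215], TCP at [192.357, -594.687, 231.317] pointing down, gripper open.
Joint ranges: [-3.01, 3.01], [-0.46, 2.08], [-1.47, 1.51], [0.13, 2.56], [-1, 4.14], [0.04, 2.09], [-2.66, 2.66]. Speed limits (rad/s): [2.57, 2.57, 3.14, 3.14, 3.14, 3.14, 3.14].

INTERFACE

Orientations are given as a unit quaternion [x, y, z, w].
In Python, from cell import env gives the robot as it stands.
- The arm moves only by the tool step_arm, never from a script. Its argument "increments" is a list of rows, each a list of 3 entries, a list of its own where there are three numbers: the shift along the tool's x, y, z in mm, then the turn about the tool's z in rad, then the finger opening in mm, from 0 to 85.4. A call has exactly 5 rows; each row is the pose to reach, as a shift and turn from the pose commanded when the call began, along the tool's axes at that moment; what a row does not reach only later rows make up. A row lasts 1/12 s, in which the tool goes at most 41.7 mm and 7.16 degrees, less where a joint would pass 70% of its speed; a pose out of reach is approached as far as the arm can. A call with a gripper value outside its range is refused whole. The fingers move at their own pace and stop on an object; "grip_force" is the grip in N (left out, the last holds). Time passes only in rows, so rows that repeat a pose let the fingers close, or fill a call up. It gives the time, the measured TCP pose, the force, the opening and the grip force at its end, in the units of the state.
- env.state(): the state, without advancing time (a new reading comes with each control period).
- env.capture(name): name is "scene" or "side" or "wrist"; returns the picture (400x640x3 uint8, red, green, blue); there is no depth.
- env.camera_params(name): a dict with "vfov" (degrees; the focal length in pixels is half the picture's height over the tangent of half this angle, whatever the lens; pixels are square), "cx", "cy" (the principal point, pixels), "dist" ([k1, k2, p1, p2, k3] as OpenCV has them; the pictures are not rectified), "world_to_cam" (4x4, takes a point from world to camera coordinates). Camera axes: x right, y up, looking along -z (the intrinsics and any distortion apply to the point x, -y, -z); pixel columns grow to the right and rows downward; lengths in mm; the calibration is good to about 2 mm. A picture is of the moment at which its call begins: read the wrist's pose just before it. camera_params takes no time and is no camera call; for the wrist camera it gives the pose at the moment of the call.
- env.finish_job(): hands the job in; it is judged then, once.
The state is a dict: "time_s": time; "qpos": joint angles; "joint_vel": joint speeds; "joint_efforts": joint torques, N m; "position": TCP position; "ee_rot": TCP orientation; "contact_force": force on the tool from outside, world axes, zero at the start; "wrist_torque": the same for the moment, N m; "opening": opening from 0.0 (shut) to 1.0 (fully open); "grasp_force": force on a finger pad.
Only numpy, scipy, OpenCV 4.12 (cv2) and the standard library are available. Lean on these libraries where they do the work, as an engineer would, in place of code of your own. Each camera call takes 0.05 s, during which the arm holds its last target. There are 200 camera calls.

## Working session

There is one attempt and no reset: what is moved stays moved. The work goes in short steps, Python scripts to look and compute and a tool call to move; the robot and the scene stay as the last step left them, time stands still between calls to the robot, and variables do not carry over. Pictures are saved under pics/ and viewed, at most 10 in all, crops included, and the job is handed in when it is done.

Besides the shell and the picture viewer there is one more tool, called after "Emit:" by a JSON object that holds its "name" and its "arguments". step_arm: Moves the arm, as the interface text tells. Its arguments: {"type":"object","properties":{"increments":{"type":"array","items":{"type":"array"}},"grip_force":{"type":"number"}},"required":["increments"]}

```bash
mkdir -p pics; ls
cat > h.py <<'E'
import numpy as np, cv2
from cell import env
def K(p):
    f=200/np.tan(np.radians(p["vfov"])/2); return np.array([[f,0,p["cx"]],[0,f,p["cy"]],[0,0,1]])
def ray(p,uv):
    n=cv2.undistortPoints(np.array([[uv]],float),K(p),np.array(p["dist"],float))[0,0]
    T=np.array(p["world_to_cam"]); R=T[:3,:3]; o=-R.T@T[:3,3]
    d=R.T@np.array([n[0],-n[1],-1.]); return o,d/np.linalg.norm(d)
def onz(p,uv,z):
    o,d=ray(p,uv); return o+d*(z-o[2])/d[2]
def proj(p,X):
    T=np.array(p["world_to_cam"]); c=T[:3,:3]@np.array(X,float)+T[:3,3]
    return cv2.projectPoints(np.array([[c[0],-c[1],-c[2]]]),np.zeros(3),np.zeros(3),K(p),np.array(p["dist"],float))[0][0,0]
def tri(rs):
    A=0;b=0
    for o,d in rs:
        M=np.eye(3)-np.outer(d,d);A=A+M;b=b+M@o
    return np.linalg.solve(A,b)
def save(im,n): cv2.imwrite("pics/"+n+".png",im[:,:,::-1])
E
python3 - <<'E'
from h import *
ims=[env.capture(n) for n in ("scene","side","wrist")]
for n,i in zip(("scene","side","wrist"),ims): save(i,n+"0")
for n in ("scene","side","wrist"):
    p=env.camera_params(n);T=np.array(p["world_to_cam"]);print(n,p["vfov"],p["dist"],-T[:3,:3].T@T[:3,3],T[:3,:3].round(2).tolist())
print(env.state())
E
```

```text
pics
scene 57.662832926250104 [-0.08168672  0.          0.          0.          0.        ] [ 862.24640925 -447.34288058  790.03362794] [[0.77, 0.64, -0.02], [-0.48, 0.59, 0.65], [0.43, -0.49, 0.76]]
side 53.01659240155331 [0.0039236 0.        0.        0.        0.       ] [ 374.77691644 -638.43899944  799.25705819] [[0.99, -0.14, 0.01], [0.1, 0.74, 0.67], [-0.1, -0.66, 0.75]]
wrist 67.87924600434161 [0.00138326 0.         0.         0.         0.        ] [ 272.67687609 -569.98123711  374.21102695] [[0.31, -0.95, -0.0], [0.9, 0.29, -0.32], [0.31, 0.1, 0.95]]
{'time_s': 0.15, 'qpos': array([ 1.2918192 ,  0.68980111, -0.19454953,  1.56608855,  0.157322  ,
        0.90249629, -0.21510073]), 'joint_vel': array([ 1.47664899e-03, -1.94757264e-03,  1.58725494e-03, -3.95489588e-03,
       -1.75129027e-04, -9.89925350e-04, -6.67581513e-05]), 'joint_efforts': array([-1.84078686e-03, -5.39939690e+01, -1.26844749e+00, -1.58720309e+01,
        9.27245244e-03,  6.46756074e-03, -2.11134977e-05]), 'position': array([ 192.13635262, -594.22356994,  230.66714718]), 'ee_rot': array([ 9.87788701e-01,  1.55797921e-01, -1.60222048e-04, -6.81386650e-04]), 'contact_force': array([-0.11690812,  0.52885332,  0.02572684]), 'wrist_torque': array([ 0.02214236, -0.01666496,  0.00300706]), 'grasp_force': 0.0, 'opening': 1.0013503203407932}
```

View pics/scene0.png

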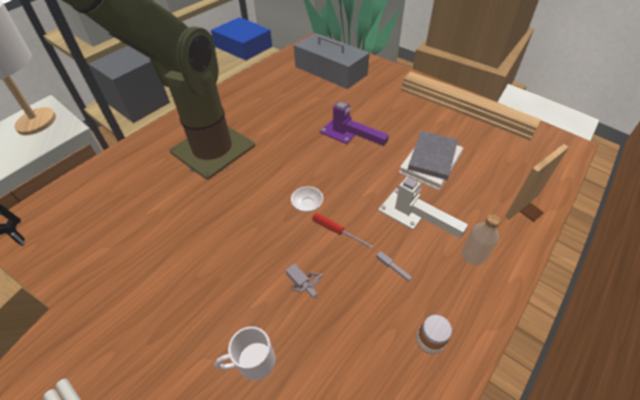

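View pics/side0.png

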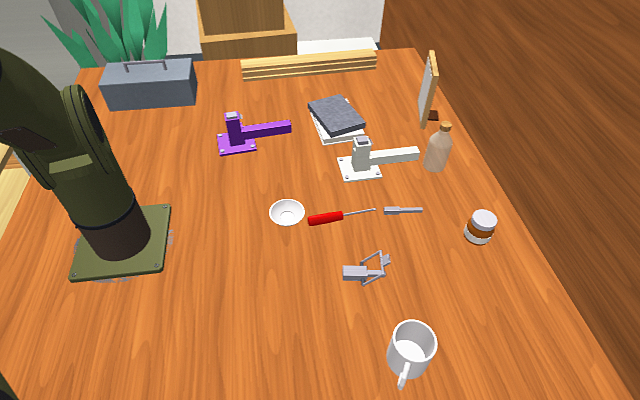

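The scene view shows the pin at about (302,280), the white post at (408,200). The side view shows the pin at (365,270) with its ring partly raised, and the post at (361,155). I'll crop both.

Run:
```python
import cv2,numpy as np
s=cv2.imread("pics/side0.png");c=cv2.imread("pics/scene0.png")
f=lambda im,x,y,w,h:cv2.resize(im[y:y+h,x:x+w],(400,300),interpolation=cv2.INTER_CUBIC)
a=np.vstack([np.hstack([f(s,330,245,80,60),f(s,330,130,100,75)]),np.hstack([f(c,270,255,80,60),f(c,375,165,100,75)])])
cv2.imwrite("pics/crop0.png",a)
```

```text
(no output)
```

View pics/crop0.png

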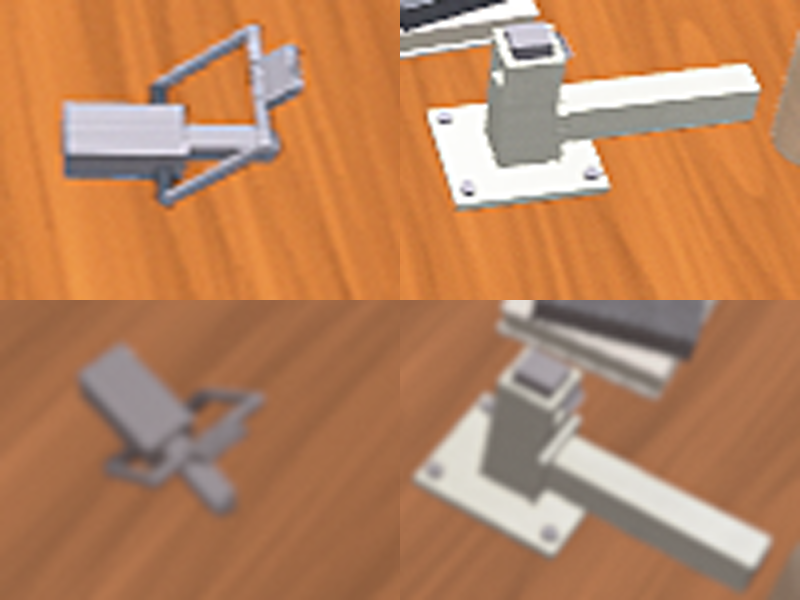

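Run:
```python
from h import *
S=env.camera_params("side");C=env.camera_params("scene")
s=lambda x,y:(330+x/5-.4,245+y/5-.4); c=lambda x,y:(270+x/5-.4,255+(y-300)/5-.4)
sp=lambda x,y:(330+(x-400)/4-.4,130+y/4-.4); cp=lambda x,y:(375+(x-400)/4-.4,165+(y-300)/4-.4)
print("side head top",[onz(S,s(*q),22).round(0)[:2].tolist() for q in [(64,104),(183,105),(188,154),(65,151)]])
print("scene head top",[onz(C,c(*q),22).round(0)[:2].tolist() for q in [(118,345),(190,420),(150,455),(80,378)]])
print("sleeve top side",[onz(S,sp(*q),102).round(0)[:2].tolist() for q in [(494,24),(489,66),(566,66),(560,28)]])
print("sleeve top scene",[onz(C,cp(*q),102).round(0)[:2].tolist() for q in [(527,348),(580,375),(549,412),(497,380)]])
print("plate side",[onz(S,sp(*q),8).round(0)[:2].tolist() for q in [(429,110),(459,207),(607,186)]])
print("plate scene",[onz(C,cp(*q),8).round(0)[:2].tolist() for q in [(413,472),(553,553),(487,393)]])
print("rail end",[onz(S,sp(*q),50).round(0)[:2].tolist() for q in [(748,66),(758,92)]],[onz(C,cp(*q),50).round(0)[:2].tolist() for q in [(771,540),(742,567)]])
print("wire ends tri",[tri([ray(S,s(*a)),ray(C,c(*b))]).round(0).tolist() for a,b in [((252,32),(257,400)),((268,147),(175,448)),((283,73),(220,437))]])
```

```text
side head top [[512.0, -156.0], [565.0, -164.0], [562.0, -189.0], [508.0, -180.0]]
scene head top [[509.0, -154.0], [563.0, -163.0], [560.0, -188.0], [507.0, -179.0]]
sleeve top side [[603.0, 198.0], [591.0, 156.0], [642.0, 149.0], [647.0, 188.0]]
sleeve top scene [[599.0, 195.0], [639.0, 195.0], [640.0, 155.0], [599.0, 158.0]]
plate side [[566.0, 221.0], [570.0, 120.0], [676.0, 126.0]]
plate scene [[564.0, 130.0], [675.0, 131.0], [565.0, 225.0]]
rail end [[791.0, 191.0], [789.0, 163.0]] [[789.0, 195.0], [784.0, 164.0]]
wire ends tri [[595.0, -151.0, 59.0], [586.0, -201.0, 59.0], [599.0, -182.0, 72.0]]
```

Pin located: head front at about (562,-176), yaw about -0.157, ring at about 0.9 rad. Post front is at about (599,176), yaw about 0. Next I move over the pin.

Emit:
{"name": "step_arm", "arguments": {"increments": [[[30,-20,6],0,85],[[60,-40,12],0,85],[[89,-60,18],0,85],[[119,-80,24],0,85],[[148,-101,30],0,85]], "grip_force": 30}}

```text
time_s: 0.57
position: [302.9, -451.6, 201.0]
ee_rot: [0.988, 0.156, 0.0, -0.0]
contact_force: [1.5, 0.0, 0.0]
opening: 0.993
grasp_force: 0.0
```

Emit:
{"name": "step_arm", "arguments": {"increments": [[[30,-20,6],0,85],[[60,-40,12],0,85],[[89,-60,18],0,85],[[119,-80,24],0,85],[[148,-101,30],0,85]]}}

```text
time_s: 0.98
position: [412.8, -310.0, 171.0]
ee_rot: [0.988, 0.156, 0.0, 0.0]
contact_force: [0.1, -0.5, 0.2]
opening: 0.99
grasp_force: 0.0
```

Emit:
{"name": "step_arm", "arguments": {"increments": [[[30,-20,6],0.094,85],[[60,-40,12],0.188,85],[[89,-60,18],0.282,85],[[119,-80,24],0.376,85],[[148,-101,30],0.47,85]]}}

```text
time_s: 1.4
position: [522.6, -168.2, 140.9]
ee_rot: [0.997, -0.081, 0.0, 0.0]
contact_force: [0.2, 0.2, 1.0]
opening: 0.994
grasp_force: 0.0
```

Run:
```python
from h import *
st=env.state();print(st["position"],st["ee_rot"],st["time_s"],st["contact_force"])
im=env.capture("wrist");p=env.camera_params("wrist");save(im,"w1")
for X in [(562.5,-176,22),(522.5,-169.7,22),(509,-167.5,22)]: print(proj(p,X))
```

```text
[ 522.62464114 -168.24253448  140.87218827] [ 9.96736586e-01 -8.07227559e-02  7.09206889e-05  9.66853595e-05] 1.4 [0.22541801 0.20031768 0.95454711]
[336.35976908 154.60331491]
[335.56913823 197.96106692]
[335.24154012 211.69894805]
```

View pics/w1.png

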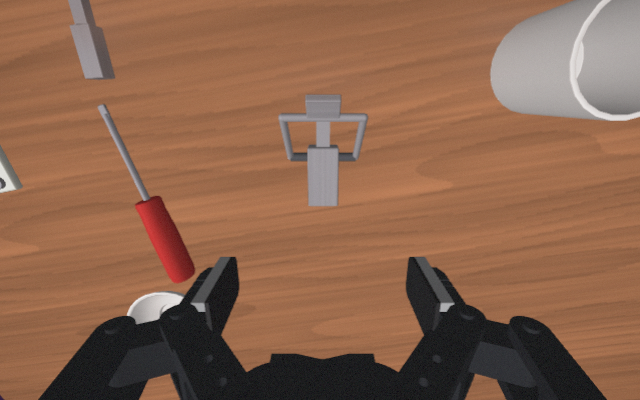

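The wrist view shows the head top from (308,146) to (338,206), centred at u about 323, in line with the fingers' midline (about 322). My projection is about 13 px off, so I'm checking it.

Run:
```python
from h import *
p=env.camera_params("wrist");st=env.state();print(st["position"],p["cx"],p["cy"],p["vfov"])
T=np.array(p["world_to_cam"]);print(-T[:3,:3].T@T[:3,3],T[:3,:3].round(3).tolist())
print("tcp",proj(p,st["position"]),proj(p,[522.6,-168.2,22]))
for q in [(308,146),(338,146),(338,206),(309,206)]: print(onz(p,q,22).round(1))
for n in ("scene","side"): 
  q=env.camera_params(n); print(n,q["cx"],q["cy"])
```

```text
[ 528.30384559 -157.88442913  139.78271059] 322.05198531862897 198.23298675578283 67.87924600434161
[ 611.25028337 -172.9080072   283.60178424] [[-0.153, -0.988, -0.008], [0.937, -0.142, -0.32], [0.315, -0.057, 0.947]]
tcp [320.26815886 259.64786032] [333.9541367  198.09002065]
[ 573.8 -152.5   22. ]
[ 569.8 -178.5   22. ]
[ 514.3 -170.9   22. ]
[ 518.4 -144.    22. ]
scene 321.97626196685206 196.6989059183179
side 316.0254308480275 200.500362463521
```

The pin estimates agree; the arm simply hadn't settled when the picture was taken. Descending with a check.

Emit:
{"name": "step_arm", "arguments": {"increments": [[[0,0,15],0,85],[[0,0,40],0,85],[[0,0,70],0,85],[[0,0,90],0,85],[[0,0,90],0,85]]}}

```text
time_s: 1.87
position: [518.8, -168.8, 47.7]
ee_rot: [0.997, -0.078, -0.004, -0.001]
contact_force: [-0.2, -0.2, -0.6]
opening: 0.995
grasp_force: 0.0
```

Emit:
{"name": "step_arm", "arguments": {"increments": [[[0,0,0],0,85],[[0,0,0],0,85],[[0,0,0],0,85],[[0,0,0],0,85],[[0,0,0],0,85]]}}

```text
time_s: 2.28
position: [522.2, -170.0, 52.4]
ee_rot: [0.997, -0.079, 0.001, 0.0]
contact_force: [0.7, 0.0, -0.4]
opening: 0.994
grasp_force: 0.0
```

Run:
```python
from h import *
st=env.state();print(st["position"],st["ee_rot"],st["contact_force"],np.abs(st["joint_vel"]).max())
p=env.camera_params("wrist");im=env.capture("wrist");save(im,"w2")
g=im.astype(int);sat=im.max(2).astype(int)-im.min(2)
m=((sat<35)&(im.mean(2)>90)).astype(np.uint8)
n,l,s,c=cv2.connectedComponentsWithStats(m)
print([(s[i].tolist(),c[i].round().tolist()) for i in range(1,n) if s[i][4]>200])
for X in [(562.5,-176,22),(522.5,-169.7,22),(509,-167.5,22)]: print(proj(p,X))
```

```text
[ 522.23363071 -169.99617545   52.39441957] [ 9.96912130e-01 -7.85187422e-02  9.86711781e-04  1.94467245e-04] [ 0.70292358  0.04896026 -0.37548142] 0.007980804049318727
[([567, 0, 73, 125, 7756], [607.0, 62.0]), ([248, 92, 145, 97, 5542], [320.0, 131.0]), ([0, 116, 74, 127, 1166], [34.0, 182.0]), ([297, 171, 47, 82, 3594], [320.0, 211.0]), ([139, 378, 27, 22, 402], [153.0, 391.0])]
[319.74875676 174.03011306]
[319.9925174  235.02507097]
[319.9572573  253.80251111]
```

View pics/w2.png

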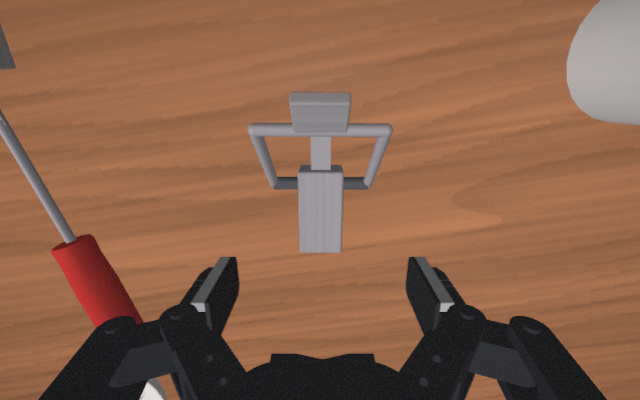

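Aligned: head spans (299–342, 167–252) between the fingers. Descending and gripping.

Emit:
{"name": "step_arm", "arguments": {"increments": [[[0,0,15],0,85],[[0,0,30],0,85],[[0,0,42],0,85],[[0,0,48],0,85],[[0,0,50],0,85]], "grip_force": 45}}

```text
time_s: 2.75
position: [521.0, -169.6, 0.3]
ee_rot: [0.997, -0.078, -0.001, -0.0]
contact_force: [-0.4, 0.2, -0.0]
opening: 0.992
grasp_force: 0.0
```

Emit:
{"name": "step_arm", "arguments": {"increments": [[[0,0,0],0,70],[[0,0,0],0,50],[[0,0,0],0,35],[[0,0,0],0,20],[[0,0,0],0,20]]}}

```text
time_s: 3.17
position: [521.9, -169.8, 2.0]
ee_rot: [0.997, -0.078, 0.0, 0.0]
contact_force: [-0.6, 1.1, 3.5]
opening: 0.319
grasp_force: 44.6
```

Emit:
{"name": "step_arm", "arguments": {"increments": [[[0,0,0],0,20],[[0,0,0],0,20],[[0,0,0],0,20],[[0,0,0],0,20],[[0,0,0],0,20]]}}

```text
time_s: 3.58
position: [521.9, -169.8, 2.0]
ee_rot: [0.997, -0.078, 0.001, 0.0]
contact_force: [-1.4, 0.2, 5.9]
opening: 0.318
grasp_force: 45.2
```

Emit:
{"name": "step_arm", "arguments": {"increments": [[[0,0,-6],0,20],[[0,0,-18],0,20],[[0,0,-34],0,20],[[0,0,-52],0,20],[[0,0,-70],0,20]]}}

```text
time_s: 4.0
position: [521.2, -169.7, 72.6]
ee_rot: [0.997, -0.079, -0.0, -0.0]
contact_force: [0.6, 0.6, -0.5]
opening: 0.321
grasp_force: 44.3
```

Emit:
{"name": "step_arm", "arguments": {"increments": [[[-7,-30,-14],0,20],[[-14,-60,-28],0,20],[[-22,-98,-44],0,20],[[-30,-134,-60],0,20],[[-38,-170,-76],0,20]]}}

```text
time_s: 4.42
position: [510.0, 5.8, 148.8]
ee_rot: [0.997, -0.079, 0.0, -0.0]
contact_force: [1.5, 0.9, -1.1]
opening: 0.319
grasp_force: 44.5
```

Emit:
{"name": "step_arm", "arguments": {"increments": [[[-8,-36,-16],-0.032,20],[[-16,-72,-32],-0.064,20],[[-24,-108,-48],-0.096,20],[[-32,-142,-62],-0.128,20],[[-38,-168,-74],-0.157,20]]}}

```text
time_s: 4.83
position: [498.4, 179.8, 223.1]
ee_rot: [1.0, 0.002, 0.0, -0.001]
contact_force: [1.0, -0.9, -1.6]
opening: 0.317
grasp_force: 44.5
```

Emit:
{"name": "step_arm", "arguments": {"increments": [[[0,0,0],0,20],[[0,0,0],0,20],[[0,0,0],0,20],[[0,0,0],0,20],[[0,0,0],0,20]]}}

```text
time_s: 5.25
position: [499.2, 174.1, 221.0]
ee_rot: [1.0, -0.002, -0.001, 0.001]
contact_force: [-0.6, 1.2, -2.2]
opening: 0.319
grasp_force: 44.5
```

Run:
```python
from h import *
st=env.state();print(st["position"],st["ee_rot"],st["contact_force"],st["grasp_force"],np.abs(st["joint_vel"]).max())
p=env.camera_params("wrist");im=env.capture("wrist");save(im,"w3")
for X in [(599,156,102),(599,196,102),(639,156,102),(639,196,102)]: print(proj(p,X))
s=env.capture("side");save(s,"s3")
b=np.vstack([im[:300],np.hstack([cv2.resize(s[80:230,280:440],(320,300),interpolation=2),np.zeros((300,320,3),np.uint8)])])
save(b,"w3b")
```

```text
[499.18894067 174.06663296 220.98243987] [ 9.99998440e-01 -1.55722332e-03 -5.34631797e-04  6.40441021e-04] [-0.57031299  1.2177236  -2.23569284] 44.54897224903107 0.006329937825527069
[342.12741423  76.69270592]
[293.26893791  76.87577561]
[343.08148698  20.97948979]
[291.45795469  21.17729971]
```

View pics/w3b.png

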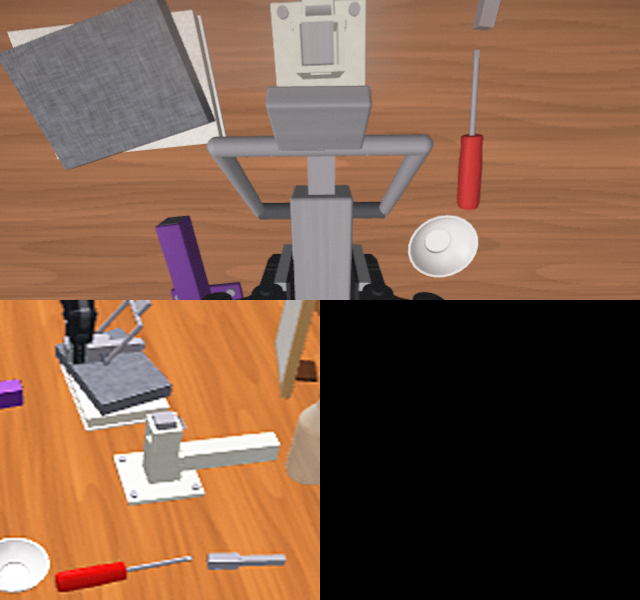

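The wrist view shows the pin straight in the grip (centre u about 321) and the post top at u about 295–345, v about 10–80. Zooming in on the post.

Run:
```python
import cv2
a=cv2.imread("pics/w3.png")[0:95,260:380]
cv2.imwrite("pics/w3c.png",cv2.resize(a,(720,570),interpolation=cv2.INTER_CUBIC))
```

```text
(no output)
```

View pics/w3c.png

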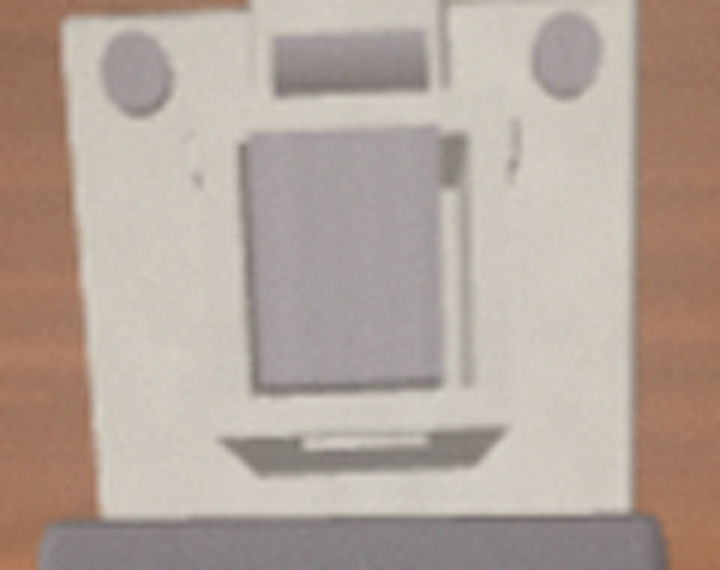

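Run:
```python
from h import *
p=env.camera_params("wrist")
q=lambda x,y:(260+(x+.5)/6-.5,(y+.5)/6-.5)
print("front edge",[onz(p,q(*a),102).round(1).tolist() for a in [(220,438),(508,427)]])
for z in (107,112): print("leg",z,[onz(p,q(*a),z).round(1).tolist() for a in [(254,387),(441,383),(248,132),(440,128)]])
print("inner",[onz(p,q(*a),102).round(1).tolist() for a in [(243,140),(468,135),(252,392),(470,386)]])
print("catch top",[onz(p,q(*a),103).round(1).tolist() for a in [(277,94),(427,88)]],[onz(p,q(*a),94.5).round(1).tolist() for a in [(275,36),(424,30)]])
print("plate",[onz(p,q(*a),8).round(1).tolist() for a in [(62,20),(100,518),(634,515),(638,5)]])
# pin: ring and head
print("head top-front",[onz(p,a,220.9+20).round(1).tolist() for a in [(292,188),(352,188)]])
S=env.camera_params("side")
for L in (104,107,110,112): print(L,[proj(S,(x,y,L)).round(1).tolist() for x,y in [(604.5,164),(633.5,164)]])
print(env.state()["position"])
```

```text
front edge [[602.4, 194.2, 102.0], [603.7, 155.1, 102.0]]
leg 107 [[608.2, 189.1, 107.0], [608.7, 164.4, 107.0], [637.8, 189.1, 107.0], [638.2, 164.8, 107.0]]
leg 112 [[607.8, 188.8, 112.0], [608.2, 164.5, 112.0], [636.8, 188.8, 112.0], [637.1, 164.9, 112.0]]
inner [[638.0, 190.1, 102.0], [638.4, 161.0, 102.0], [608.1, 189.7, 102.0], [608.8, 160.3, 102.0]]
catch top [[642.9, 185.5, 103.0], [643.5, 166.3, 103.0]] [[651.4, 186.0, 94.5], [652.1, 166.5, 94.5]]
plate [[675.5, 226.8, 8.0], [595.2, 224.5, 8.0], [595.5, 124.7, 8.0], [677.5, 127.6, 8.0]]
head top-front [[546.4, 186.4, 240.9], [546.3, 160.3, 240.9]]
104 [[356.4, 143.1], [367.0, 142.2]]
107 [[356.5, 142.3], [367.1, 141.4]]
110 [[356.6, 141.4], [367.2, 140.5]]
112 [[356.6, 140.8], [367.3, 139.9]]
[499.35914496 174.61771548 220.97828825]
```

Run:
```python
from h import *
S=env.camera_params("side");im=cv2.imread("pics/s3.png")
for x in (615,623,630):
  a={k:proj(S,X) for k,X in dict(sn=(x,155.3,102),inn=(x,160.5,102),l107=(x,164.5,107),l112=(x,164.5,112),lf107=(x,189,107),lf112=(x,189,112),sf=(x,195,102)).items()}
  u=int(round(a["l112"][0]));print(x,u,{k:v[1].round(1) for k,v in a.items()})
  print([(v,im[v,u].tolist()) for v in range(130,150)])
```

```text
615 360 {'sn': np.float64(145.5), 'inn': np.float64(144.2), 'l107': np.float64(141.8), 'l112': np.float64(140.4), 'lf107': np.float64(136.0), 'lf112': np.float64(134.5), 'sf': np.float64(136.0)}
[(130, [255, 255, 255]), (131, [254, 255, 255]), (132, [255, 255, 255]), (133, [255, 255, 255]), (134, [128, 137, 142]), (135, [119, 134, 139]), (136, [232, 216, 219]), (137, [221, 207, 213]), (138, [214, 202, 206]), (139, [217, 207, 209]), (140, [222, 211, 215]), (141, [217, 204, 208]), (142, [87, 80, 82]), (143, [100, 91, 96]), (144, [87, 77, 80]), (145, [255, 255, 255]), (146, [217, 230, 232]), (147, [128, 136, 135]), (148, [137, 146, 147]), (149, [138, 144, 145])]
623 363 {'sn': np.float64(145.2), 'inn': np.float64(144.0), 'l107': np.float64(141.6), 'l112': np.float64(140.1), 'lf107': np.float64(135.8), 'lf112': np.float64(134.3), 'sf': np.float64(135.8)}
[(130, [140, 182, 234]), (131, [249, 250, 249]), (132, [255, 255, 255]), (133, [250, 246, 239]), (134, [95, 124, 160]), (135, [142, 155, 182]), (136, [232, 216, 217]), (137, [215, 201, 205]), (138, [217, 204, 208]), (139, [218, 206, 208]
[... 201 characters left out ...]
144, 145]), (149, [138, 145, 146])]
630 366 {'sn': np.float64(145.0), 'inn': np.float64(143.8), 'l107': np.float64(141.3), 'l112': np.float64(139.9), 'lf107': np.float64(135.5), 'lf112': np.float64(134.1), 'sf': np.float64(135.6)}
[(130, [59, 124, 208]), (131, [55, 120, 206]), (132, [58, 120, 205]), (133, [53, 117, 202]), (134, [43, 113, 199]), (135, [103, 138, 201]), (136, [255, 248, 236]), (137, [218, 199, 201]), (138, [215, 204, 204]), (139, [217, 204, 209]), (140, [223, 212, 218]), (141, [120, 112, 113]), (142, [95, 85, 88]), (143, [88, 80, 81]), (144, [207, 211, 213]), (145, [255, 255, 255]), (146, [126, 134, 135]), (147, [137, 145, 146]), (148, [140, 149, 149]), (149, [139, 147, 146])]
```

Emit:
{"name": "step_arm", "arguments": {"increments": [[[0,0,25],-0.01,20],[[-1,0,60],-0.02,20],[[-2,0,98],-0.03,20],[[-2,0,128],-0.03,20],[[-2,0,143],-0.03,20]]}}

```text
time_s: 5.77
position: [495.4, 174.7, 74.8]
ee_rot: [1.0, 0.014, -0.003, 0.001]
contact_force: [-0.6, 0.1, -1.9]
opening: 0.317
grasp_force: 44.5
```

Emit:
{"name": "step_arm", "arguments": {"increments": [[[0,0,0],0,20],[[0,0,0],0,20],[[0,0,0],0,20],[[0,0,0],0,20],[[0,0,0],0,20]]}}

```text
time_s: 6.18
position: [498.4, 176.3, 79.7]
ee_rot: [1.0, 0.015, 0.001, -0.0]
contact_force: [-0.6, -0.3, -1.6]
opening: 0.315
grasp_force: 44.5
```

Emit:
{"name": "step_arm", "arguments": {"increments": [[[0,0,0],0,20],[[0,0,0],0,20],[[0,0,0],0,20],[[0,0,0],0,20],[[0,0,0],0,20]]}}

```text
time_s: 6.6
position: [497.4, 176.0, 78.4]
ee_rot: [1.0, 0.015, 0.0, 0.0]
contact_force: [0.2, -1.2, -1.1]
opening: 0.315
grasp_force: 44.5
```

Run:
```python
from h import *
st=env.state();print(st["position"],st["ee_rot"],st["contact_force"],st["wrist_torque"])
s=env.capture("side");p=env.camera_params("wrist");w=env.capture("wrist")
save(np.hstack([cv2.resize(s[95:195,310:410],(400,400),interpolation=2),cv2.resize(w[0:230,210:430],(400,418),interpolation=2)[:400]]),"s4")
```

```text
[497.42152968 175.99773093  78.36711485] [9.99888649e-01 1.49226541e-02 5.99787579e-05 1.43134711e-05] [ 0.20477636 -1.24073459 -1.11477395] [ 0.04197199  0.04582013 -0.00441315]
```

View pics/s4.png

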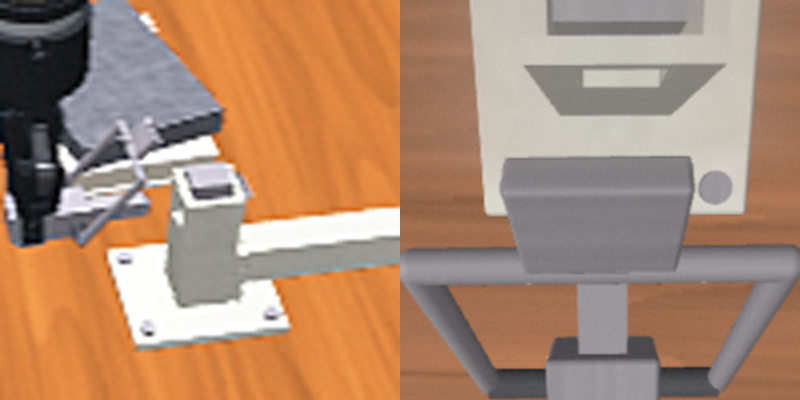

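The wrist crop shows the pin shank centred at crop x 603 and the slot at 624, i.e. the pin is 4.4 mm too far left. The leg sits about 1.3 mm left of the slot's middle, so I shift 3 mm right and approach.

Emit:
{"name": "step_arm", "arguments": {"increments": [[[0,1,0],0,20],[[3,2,0],0,20],[[7,3,0],0,20],[[11,3,0],0,20],[[15,3,0],0,20]]}}

```text
time_s: 7.12
position: [513.2, 173.2, 78.3]
ee_rot: [1.0, 0.015, 0.0, 0.0]
contact_force: [0.1, -0.0, -1.3]
opening: 0.318
grasp_force: 44.5
```

Emit:
{"name": "step_arm", "arguments": {"increments": [[[0,0,0],0,20],[[0,0,0],0,20],[[0,0,0],0,20],[[0,0,0],0,20],[[0,0,0],0,20]]}}

```text
time_s: 7.53
position: [512.2, 173.5, 78.2]
ee_rot: [1.0, 0.015, -0.0, 0.0]
contact_force: [0.1, 0.7, -2.1]
opening: 0.317
grasp_force: 44.5
```

Emit:
{"name": "step_arm", "arguments": {"increments": [[[1,0,0],0,20],[[2,0,0],0,20],[[3,0,0],0,20],[[4,0,0],0,20],[[5,0,0],0,20]]}}

```text
time_s: 7.95
position: [517.6, 173.6, 78.3]
ee_rot: [1.0, 0.015, 0.0, 0.0]
contact_force: [0.4, 0.6, -1.9]
opening: 0.317
grasp_force: 44.5
```

Emit:
{"name": "step_arm", "arguments": {"increments": [[[1,0,0],0,20],[[2,0,0],0,20],[[3,0,0],0,20],[[4,0,0],0,20],[[4,0,0],0,20]]}}

```text
time_s: 8.37
position: [521.8, 173.7, 78.3]
ee_rot: [1.0, 0.015, 0.0, 0.0]
contact_force: [-0.5, -0.3, -1.4]
opening: 0.316
grasp_force: 44.5
```

Emit:
{"name": "step_arm", "arguments": {"increments": [[[1,0,0],0,20],[[2,0,0],0,20],[[3,0,0],0,20],[[3,0,0],0,20],[[3,0,0],0,20]]}}

```text
time_s: 8.78
position: [524.5, 173.8, 78.3]
ee_rot: [1.0, 0.015, 0.0, 0.0]
contact_force: [0.3, -0.7, -1.6]
opening: 0.318
grasp_force: 44.5
```

Emit:
{"name": "step_arm", "arguments": {"increments": [[[1,0,0],0,20],[[2,0,0],0,20],[[2,0,0],0,20],[[2,0,0],0,20],[[2,0,0],0,20]]}}

```text
time_s: 9.2
position: [526.5, 173.8, 78.3]
ee_rot: [1.0, 0.015, -0.0, 0.0]
contact_force: [-0.2, -1.3, -1.9]
opening: 0.319
grasp_force: 44.5
```

Emit:
{"name": "step_arm", "arguments": {"increments": [[[1,0,0],0,20],[[2,0,0],0,20],[[2,0,0],0,20],[[2,0,0],0,20],[[2,0,0],0,20]]}}

```text
time_s: 9.62
position: [528.5, 173.9, 78.3]
ee_rot: [1.0, 0.015, 0.0, 0.0]
contact_force: [-0.4, 0.5, -1.3]
opening: 0.321
grasp_force: 44.5
```

Emit:
{"name": "step_arm", "arguments": {"increments": [[[1,0,0],0,20],[[2,0,0],0,20],[[2,0,0],0,20],[[2,0,0],0,20],[[2,0,0],0,20]]}}

```text
time_s: 10.03
position: [530.5, 173.9, 78.3]
ee_rot: [1.0, 0.015, 0.0, 0.0]
contact_force: [0.8, 0.5, -1.5]
opening: 0.321
grasp_force: 44.5
```

Emit:
{"name": "step_arm", "arguments": {"increments": [[[1,0,0],0,20],[[2,0,0],0,20],[[2,0,0],0,20],[[2,0,0],0,20],[[2,0,0],0,20]]}}

```text
time_s: 10.45
position: [532.5, 174.0, 78.3]
ee_rot: [1.0, 0.015, 0.0, 0.0]
contact_force: [-1.0, -0.5, -2.1]
opening: 0.319
grasp_force: 44.5
```

Emit:
{"name": "step_arm", "arguments": {"increments": [[[1,0,0],0,20],[[2,0,0],0,20],[[2,0,0],0,20],[[2,0,0],0,20],[[2,0,0],0,20]]}}

```text
time_s: 10.87
position: [534.5, 174.1, 78.2]
ee_rot: [1.0, 0.015, -0.0, 0.0]
contact_force: [-0.3, -0.0, -1.2]
opening: 0.322
grasp_force: 44.5
```

Emit:
{"name": "step_arm", "arguments": {"increments": [[[1,0,0],0,20],[[2,0,0],0,20],[[3,0,0],0,20],[[3,0,0],0,20],[[3,0,0],0,20]]}}

```text
time_s: 11.28
position: [537.6, 174.2, 78.3]
ee_rot: [1.0, 0.015, 0.0, 0.0]
contact_force: [0.2, 1.2, -1.0]
opening: 0.314
grasp_force: 44.5
```

Emit:
{"name": "step_arm", "arguments": {"increments": [[[1,0,0],0,20],[[2,0,0],0,20],[[2,0,0],0,20],[[2,0,0],0,20],[[2,0,0],0,20]]}}

```text
time_s: 11.7
position: [539.5, 174.2, 78.3]
ee_rot: [1.0, 0.015, 0.0, 0.0]
contact_force: [0.3, -0.8, -1.9]
opening: 0.317
grasp_force: 44.5
```

Emit:
{"name": "step_arm", "arguments": {"increments": [[[1,0,0],0,20],[[2,0,0],0,20],[[2,0,0],0,20],[[2,0,0],0,20],[[2,0,0],0,20]]}}

```text
time_s: 12.12
position: [541.5, 174.3, 78.3]
ee_rot: [1.0, 0.015, 0.0, 0.0]
contact_force: [0.2, 0.2, -0.8]
opening: 0.319
grasp_force: 44.5
```

Emit:
{"name": "step_arm", "arguments": {"increments": [[[1,0,0],0,20],[[2,0,0],0,20],[[3,0,0],0,20],[[3,0,0],0,20],[[3,0,0],0,20]]}}

```text
time_s: 12.53
position: [544.6, 174.4, 78.3]
ee_rot: [1.0, 0.015, 0.0, 0.0]
contact_force: [0.5, -0.1, -0.7]
opening: 0.314
grasp_force: 44.5
```

Emit:
{"name": "step_arm", "arguments": {"increments": [[[1,0,0],0,20],[[2,0,0],0,20],[[3,0,0],0,20],[[3,0,0],0,20],[[3,0,0],0,20]]}}

```text
time_s: 12.95
position: [547.6, 174.4, 78.3]
ee_rot: [1.0, 0.015, 0.0, 0.0]
contact_force: [0.1, 0.1, -1.2]
opening: 0.318
grasp_force: 44.5
```

Emit:
{"name": "step_arm", "arguments": {"increments": [[[1,0,0],0,20],[[2,0,0],0,20],[[3,0,0],0,20],[[3,0,0],0,20],[[3,0,0],0,20]]}}

```text
time_s: 13.37
position: [550.6, 174.5, 78.3]
ee_rot: [1.0, 0.015, 0.0, 0.0]
contact_force: [-0.2, 0.3, -1.3]
opening: 0.316
grasp_force: 44.5
```

Emit:
{"name": "step_arm", "arguments": {"increments": [[[1,0,0],0,20],[[2,0,0],0,20],[[3,0,0],0,20],[[3,0,0],0,20],[[3,0,0],0,20]]}}

```text
time_s: 13.78
position: [553.6, 174.6, 78.3]
ee_rot: [1.0, 0.015, 0.0, 0.0]
contact_force: [0.3, -1.0, -1.0]
opening: 0.318
grasp_force: 44.5
```

Emit:
{"name": "step_arm", "arguments": {"increments": [[[0.5,0,0],0,20],[[1,0,0],0,20],[[1.5,0,0],0,20],[[2,0,0],0,20],[[2,0,0],0,20]]}}

```text
time_s: 14.2
position: [555.6, 174.7, 78.3]
ee_rot: [1.0, 0.015, 0.0, 0.0]
contact_force: [0.1, 0.6, -1.1]
opening: 0.313
grasp_force: 44.5
```

Emit:
{"name": "step_arm", "arguments": {"increments": [[[0.5,0,0],0,20],[[1,0,0],0,20],[[1.5,0,0],0,20],[[2,0,0],0,20],[[2,0,0],0,20]]}}

```text
time_s: 14.62
position: [557.7, 174.7, 78.3]
ee_rot: [1.0, 0.015, 0.0, 0.0]
contact_force: [-0.1, 0.5, -1.5]
opening: 0.318
grasp_force: 44.5
```

Emit:
{"name": "step_arm", "arguments": {"increments": [[[0.5,0,0],0,20],[[1,0,0],0,20],[[1.5,0,0],0,20],[[1.5,0,0],0,20],[[1.5,0,0],0,20]]}}

```text
time_s: 15.03
position: [559.0, 174.8, 78.3]
ee_rot: [1.0, 0.015, 0.0, 0.0]
contact_force: [0.3, -0.7, -0.8]
opening: 0.315
grasp_force: 44.5
```

Emit:
{"name": "step_arm", "arguments": {"increments": [[[0.5,0,0],0,20],[[1,0,0],0,20],[[1,0,0],0,20],[[1,0,0],0,20],[[1,0,0],0,20]]}}

```text
time_s: 15.45
position: [559.9, 174.8, 78.3]
ee_rot: [1.0, 0.015, -0.0, 0.0]
contact_force: [-0.1, 0.1, -1.9]
opening: 0.318
grasp_force: 44.5
```

Emit:
{"name": "step_arm", "arguments": {"increments": [[[0.5,0,0],0,20],[[1,0,0],0,20],[[1,0,0],0,20],[[1,0,0],0,20],[[1,0,0],0,20]]}}

```text
time_s: 15.87
position: [560.0, 174.8, 78.1]
ee_rot: [1.0, 0.015, -0.001, 0.0]
contact_force: [-5.5, 0.1, 0.9]
opening: 0.315
grasp_force: 44.9
```

Emit:
{"name": "step_arm", "arguments": {"increments": [[[0.3,0,0],0,20],[[0.5,0,0],0,20],[[0.5,0,0],0,20],[[0.5,0,0],0,20],[[0.5,0,0],0,20]]}}

```text
time_s: 16.28
position: [560.0, 174.8, 78.1]
ee_rot: [1.0, 0.015, -0.001, 0.0]
contact_force: [-6.2, -1.0, 2.6]
opening: 0.317
grasp_force: 45.0
```

Run:
```python
from h import *
st=env.state();print(st["position"],st["contact_force"])
s=env.capture("side");w=env.capture("wrist");c=env.capture("scene");save(w,"w5");save(s,"s5")
r=lambda i,x,y,a,b:cv2.resize(i[y:y+b,x:x+a],(400,300),interpolation=2)
save(np.vstack([np.hstack([r(s,330,100,80,60),r(c,370,160,80,60)]),np.hstack([r(w,160,0,320,240),np.zeros((300,400,3),np.uint8)])]),"s5c")
```

```text
[559.97038026 174.8308775   78.12061586] [-6.24643727 -1.00561574  2.58773647]
```

View pics/s5c.png

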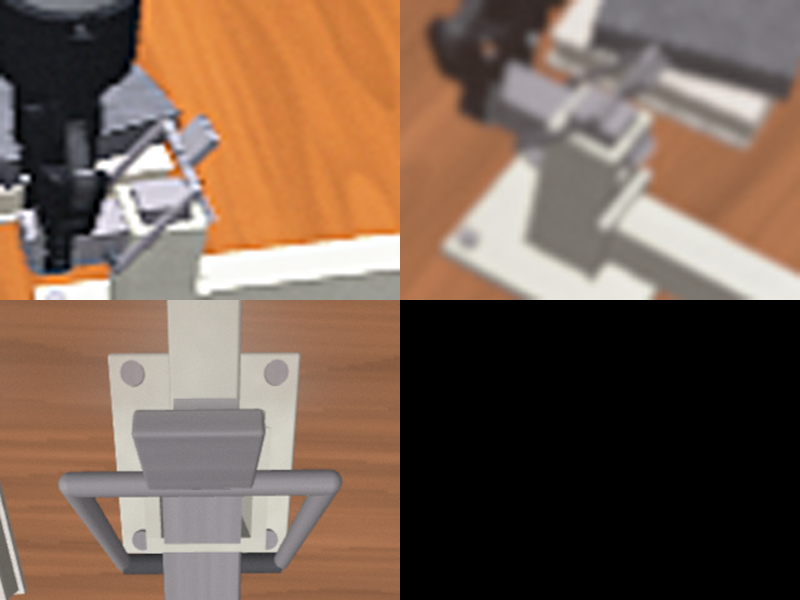

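The views show the head flush against the post's front face with the ring still up around the leg. Contact force is 6 N, so it's home. Releasing, lifting, shutting the fingers and moving behind the tab.

Emit:
{"name": "step_arm", "arguments": {"increments": [[[-1,0,0],0,20],[[-1,0,0],0,30],[[-1,0,0],0,45],[[-1,0,0],0,55],[[-1,0,0],0,55]]}}

```text
time_s: 16.85
position: [561.7, 174.9, 78.6]
ee_rot: [1.0, 0.015, 0.001, -0.0]
contact_force: [0.4, 0.4, 0.1]
opening: 0.64
grasp_force: 0.0
```

Emit:
{"name": "step_arm", "arguments": {"increments": [[[0,0,0],0,55],[[0,0,-15],0,55],[[0,0,-38],0,55],[[0,0,-62],0,55],[[0,0,-82],0,55]]}}

```text
time_s: 17.27
position: [561.0, 174.8, 161.7]
ee_rot: [1.0, 0.015, 0.001, -0.0]
contact_force: [0.4, -0.5, 0.7]
opening: 0.641
grasp_force: 0.0
```

Emit:
{"name": "step_arm", "arguments": {"increments": [[[0,0,0],0,30],[[0,0,0],0,10],[[15,0,0],0,0],[[35,0,0],0,0],[[54,0,0],0,0]]}}

```text
time_s: 17.68
position: [614.2, 176.4, 159.0]
ee_rot: [1.0, 0.015, -0.001, 0.0]
contact_force: [0.6, -0.4, -0.1]
opening: -0.0
grasp_force: 0.0
```

Emit:
{"name": "step_arm", "arguments": {"increments": [[[0,0,0],0,0],[[0,0,0],0,0],[[0,0,0],0,0],[[0,0,0],0,0],[[0,0,0],0,0]]}}

```text
time_s: 18.1
position: [613.4, 176.6, 159.9]
ee_rot: [1.0, 0.015, -0.001, 0.0]
contact_force: [0.6, 0.0, -0.7]
opening: 0.001
grasp_force: 0.0
```

Run:
```python
from h import *
st=env.state();print(st["position"],st["contact_force"],st["ee_rot"],st["opening"])
a=cv2.imread("pics/s5.png")[:,:,::-1];s=env.capture("side");w=env.capture("wrist");save(w,"w6");save(s,"s6")
c=env.capture("scene")
r=lambda i,x,y,a,b:cv2.resize(i[y:y+b,x:x+a],(400,300),interpolation=2)
save(np.vstack([np.hstack([r(s,330,80,100,75),r(c,370,140,100,75)]),np.hstack([r(w,160,100,320,240),r(a,330,100,80,60)])]),"s6c")
```

```text
[613.35510977 176.57279667 159.91620186] [ 0.58915455  0.01220515 -0.68139433] [ 9.99885479e-01  1.51142982e-02 -7.58154679e-04  1.06830684e-04] 0.0013037477883963736
```

View pics/s6c.png

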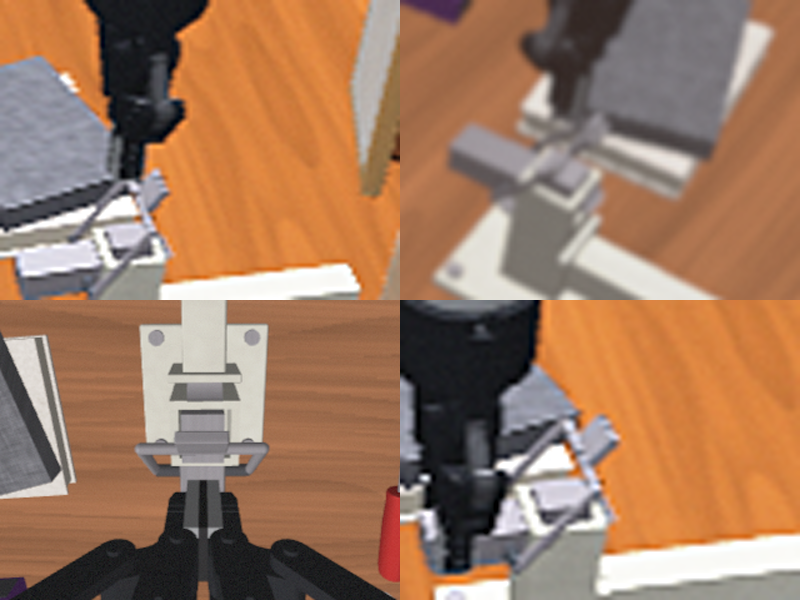

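The side view shows the shut fingers above the raised ring's front side. The wrist view shows the fingers in line with the tab (u about 203 against 204) and the pin still in the post. Swinging the ring down along its arc.

Emit:
{"name": "step_arm", "arguments": {"increments": [[[0,0,3],0,0],[[0,0,8],0,0],[[2,0,12],0,0],[[5,0,12.5],0,0],[[8,0,12.5],0,0]]}}

```text
time_s: 18.67
position: [622.4, 176.6, 147.2]
ee_rot: [1.0, 0.015, -0.0, 0.0]
contact_force: [-0.1, 0.3, -0.3]
opening: 0.0
grasp_force: 0.0
```

Emit:
{"name": "step_arm", "arguments": {"increments": [[[3,0,0.5],0,0],[[6,0,2],0,0],[[9,0,4],0,0],[[12,0,6.5],0,0],[[14.5,0,9],0,0]]}}

```text
time_s: 19.08
position: [637.2, 177.1, 138.5]
ee_rot: [1.0, 0.015, 0.0, 0.0]
contact_force: [-1.2, 0.0, -0.2]
opening: -0.003
grasp_force: 0.4
```

Emit:
{"name": "step_arm", "arguments": {"increments": [[[2,0,2],0,0],[[4,0,4.5],0,0],[[6,0,7],0,0],[[8,0,10],0,0],[[9.5,0,12.5],0,0]]}}

```text
time_s: 19.5
position: [646.8, 177.4, 126.0]
ee_rot: [1.0, 0.015, 0.0, 0.0]
contact_force: [-0.6, 0.0, 0.4]
opening: 0.001
grasp_force: 0.3
```

Emit:
{"name": "step_arm", "arguments": {"increments": [[[1,0,1.5],0,0],[[2,0,3.5],0,0],[[3.5,0,6],0,0],[[5,0,8],0,0],[[5,0,8],0,0]]}}

```text
time_s: 19.92
position: [651.4, 177.5, 117.7]
ee_rot: [1.0, 0.015, -0.0, 0.0]
contact_force: [-0.2, -0.0, 0.0]
opening: 0.001
grasp_force: 0.2
```

Emit:
{"name": "step_arm", "arguments": {"increments": [[[3,0,0],0,0],[[6,0,0],0,0],[[9,0,0],0,0],[[12,0,0],0,0],[[13.5,0,0],0,0]]}}

```text
time_s: 20.33
position: [665.8, 177.9, 118.5]
ee_rot: [1.0, 0.015, 0.001, 0.0]
contact_force: [0.5, -0.5, 1.1]
opening: -0.001
grasp_force: 0.2
```

Emit:
{"name": "step_arm", "arguments": {"increments": [[[0,0,1],0,0],[[0,0,2],0,0],[[0,0,3],0,0],[[0,0,4],0,0],[[0,0,4],0,0]]}}

```text
time_s: 20.75
position: [664.8, 178.0, 114.1]
ee_rot: [1.0, 0.015, -0.0, 0.0]
contact_force: [1.4, -0.5, 1.1]
opening: 0.002
grasp_force: 0.4
```

Emit:
{"name": "step_arm", "arguments": {"increments": [[[0,0,0.5],0,0],[[0,0,1],0,0],[[0,0,1.5],0,0],[[0,0,2],0,0],[[0,0,2],0,0]]}}

```text
time_s: 21.17
position: [664.9, 178.0, 112.2]
ee_rot: [1.0, 0.015, -0.0, 0.0]
contact_force: [0.4, -0.2, 0.2]
opening: 0.0
grasp_force: 0.4
```

Emit:
{"name": "step_arm", "arguments": {"increments": [[[0,0,0.5],0,0],[[0,0,1],0,0],[[0,0,1.5],0,0],[[0,0,2],0,0],[[0,0,2],0,0]]}}

```text
time_s: 21.58
position: [664.8, 178.0, 110.1]
ee_rot: [1.0, 0.015, -0.0, 0.0]
contact_force: [-0.3, -0.4, 1.1]
opening: 0.001
grasp_force: 0.4
```

Emit:
{"name": "step_arm", "arguments": {"increments": [[[0,0,0.5],0,0],[[0,0,1],0,0],[[0,0,1.5],0,0],[[0,0,2],0,0],[[0,0,2],0,0]]}}

```text
time_s: 22.0
position: [664.8, 178.0, 108.1]
ee_rot: [1.0, 0.015, -0.0, 0.0]
contact_force: [0.6, -0.3, 0.1]
opening: -0.001
grasp_force: 0.4
```

Emit:
{"name": "step_arm", "arguments": {"increments": [[[0,0,0.5],0,0],[[0,0,1],0,0],[[0,0,1.5],0,0],[[0,0,2],0,0],[[0,0,2],0,0]]}}

```text
time_s: 22.42
position: [665.4, 178.0, 106.6]
ee_rot: [1.0, 0.015, 0.0, -0.0]
contact_force: [0.9, 0.3, 2.3]
opening: 0.002
grasp_force: 1.4
```

Emit:
{"name": "step_arm", "arguments": {"increments": [[[0,0,0.5],0,0],[[0,0,1],0,0],[[0,0,1.5],0,0],[[0,0,1.5],0,0],[[0,0,1.5],0,0]]}}

```text
time_s: 22.83
position: [665.6, 178.0, 105.1]
ee_rot: [1.0, 0.015, 0.001, -0.0]
contact_force: [1.6, -0.3, 4.2]
opening: -0.004
grasp_force: 2.0
```

Emit:
{"name": "step_arm", "arguments": {"increments": [[[0,0,0.5],0,0],[[0,0,1],0,0],[[0,0,1.5],0,0],[[0,0,1.5],0,0],[[0,0,1.5],0,0]]}}

```text
time_s: 23.25
position: [665.1, 178.0, 103.3]
ee_rot: [1.0, 0.015, 0.0, -0.0]
contact_force: [2.4, 0.9, 4.2]
opening: -0.002
grasp_force: 2.2
```

Emit:
{"name": "step_arm", "arguments": {"increments": [[[0,0,0.5],0,0],[[0,0,1],0,0],[[0,0,1.5],0,0],[[0,0,1.5],0,0],[[0,0,1.5],0,0]]}}

```text
time_s: 23.67
position: [665.4, 178.0, 102.1]
ee_rot: [1.0, 0.015, 0.001, -0.0]
contact_force: [2.6, -0.1, 5.7]
opening: -0.0
grasp_force: 2.7
```

Emit:
{"name": "step_arm", "arguments": {"increments": [[[0,0,0.5],0,0],[[0,0,1],0,0],[[0,0,1.5],0,0],[[0,0,1.5],0,0],[[0,0,1.5],0,0]]}}

```text
time_s: 24.08
position: [663.1, 177.8, 99.1]
ee_rot: [1.0, 0.015, -0.002, 0.0]
contact_force: [0.6, 0.5, 1.0]
opening: -0.002
grasp_force: 0.3
```

Emit:
{"name": "step_arm", "arguments": {"increments": [[[0,0,0.5],0,0],[[0,0,1],0,0],[[0,0,1.5],0,0],[[0,0,1.5],0,0],[[0,0,1.5],0,0]]}}

```text
time_s: 24.5
position: [664.7, 178.0, 98.5]
ee_rot: [1.0, 0.015, -0.0, 0.0]
contact_force: [-0.0, 0.9, 0.2]
opening: 0.007
grasp_force: 0.0
```

Emit:
{"name": "step_arm", "arguments": {"increments": [[[0,0,0.5],0,0],[[0,0,1],0,0],[[0,0,1.5],0,0],[[0,0,1.5],0,0],[[0,0,1.5],0,0]]}}

```text
time_s: 24.92
position: [664.9, 178.0, 97.2]
ee_rot: [1.0, 0.015, -0.0, 0.0]
contact_force: [0.2, 0.0, 0.9]
opening: -0.006
grasp_force: 0.0
```

It snapped: the force fell from 5.7 N to about 0. I'll press a bit further for margin, then lift off.

Emit:
{"name": "step_arm", "arguments": {"increments": [[[0,0,0.5],0,0],[[0,0,1],0,0],[[0,0,1.5],0,0],[[0,0,2],0,0],[[0,0,2],0,0]]}}

```text
time_s: 25.33
position: [665.1, 178.0, 95.3]
ee_rot: [1.0, 0.015, 0.0, 0.0]
contact_force: [0.5, -0.3, 0.5]
opening: -0.001
grasp_force: 0.2
```

Emit:
{"name": "step_arm", "arguments": {"increments": [[[0,0,0.5],0,0],[[0,0,1],0,0],[[0,0,1.5],0,0],[[0,0,2],0,0],[[0,0,2],0,0]]}}

```text
time_s: 25.75
position: [664.9, 178.0, 93.2]
ee_rot: [1.0, 0.015, 0.0, 0.0]
contact_force: [0.4, -1.2, 0.2]
opening: 0.004
grasp_force: 0.3
```

Emit:
{"name": "step_arm", "arguments": {"increments": [[[0,0,-5],0,0],[[0,0,-20],0,0],[[0,0,-45],0,0],[[0,0,-75],0,0],[[0,0,-100],0,0]]}}

```text
time_s: 26.17
position: [664.8, 177.9, 195.1]
ee_rot: [1.0, 0.015, 0.0, 0.0]
contact_force: [0.4, 0.6, 0.2]
opening: -0.002
grasp_force: 0.0
```

Emit:
{"name": "step_arm", "arguments": {"increments": [[[-20,0,0],0,0],[[-40,0,0],0,0],[[-60,0,0],0,0],[[-60,0,0],0,0],[[-60,0,0],0,0]]}}

```text
time_s: 26.58
position: [604.1, 176.4, 193.8]
ee_rot: [1.0, 0.015, -0.0, -0.0]
contact_force: [-0.4, -0.2, -0.7]
opening: 0.0
grasp_force: 0.0
```

Emit:
{"name": "step_arm", "arguments": {"increments": [[[0,0,0],0,0],[[0,0,0],0,0],[[0,0,0],0,0],[[0,0,0],0,0],[[0,0,0],0,0]]}}

```text
time_s: 27.0
position: [605.3, 176.1, 193.1]
ee_rot: [1.0, 0.015, 0.0, 0.0]
contact_force: [0.1, -0.5, -0.3]
opening: -0.0
grasp_force: 0.0
```

Run:
```python
from h import *
st=env.state();print(st["position"],st["contact_force"],np.abs(st["joint_vel"]).max())
p=env.camera_params("wrist");w=env.capture("wrist");save(w,"w7")
s=env.capture("side");save(s,"s7");S=env.camera_params("side")
# predicted landmarks in the wrist view: wire (rel 50, z~91) ends, tab end, post edges
c,n=np.cos(.03),np.sin(.03)
P=lambda x,y,z:(602+c*x-n*y,175.5+n*x+c*y,z)
for k,X in dict(front=P(0,0,102),lip=P(48.7,0,94.5),wire_out=P(53,0,90.5),wireL=P(50,33,90.5),wireR=P(50,-33,90.5),tabend=P(72,0,94),headback=P(-55,0,98)).items(): print(k,proj(p,X).round(0),proj(S,X).round(1))
u=int(proj(p,P(20,1,0*0+110))[0]); print(u)
print([(v,int(w[v-1:v+1,u-6:u+7].mean())) for v in range(0,400,4)])
```

```text
[605.34951422 176.07028007 193.09001327] [ 0.09078878 -0.48211782 -0.31259512] 0.007063771430473726
front [321. 207.] [354.5 141. ]
lip [321. 147.] [371.7 141.3]
wire_out [321. 141.] [373.1 142.3]
wireL [281. 145.] [368.9 134.8]
wireR [361. 145.] [375.3 150.3]
tabend [321. 118.] [380.  140.6]
headback [321. 262.] [334.4 144.3]
319<stdin>:10: RuntimeWarning: Mean of empty slice.
  ret = ret.dtype.type(ret / rcount)
Traceback (most recent call last):
ValueError: cannot convert float NaN to integer
```

Run:
```python
from h import *
w=cv2.imread("pics/w7.png");s=cv2.imread("pics/s7.png")
sat=lambda i:i.max(2).astype(int)-i.min(2)
m=((sat(w)<40)&(w.max(2)>70)).astype(np.uint8)
for v in range(110,216,3): print(v,"".join(".#"[x] for x in m[v,255:390:2]))
m=((sat(s)<50)&(s.max(2)>60)).astype(np.uint8)
for v in range(125,162): print(v,"".join(" .:+#"[min(4,int(x)//52)] if k else "-" for x,k in zip(s[v,325:395].mean(1),m[v,325:395])))
```

```text
110 ...........###############################################..........
113 ...........###############################################..........
116 ...........###############################################..........
119 ...........###############################################..........
122 ...........##############################################...........
125 ...........##############################################...........
128 ...........##############################################...........
131 ...........##############################################...........
134 ...........##############################################...........
137 ...........##############################################...........
140 ...........##############################################...........
143 ............#############################################...........
146 ............#############################################...........
149 ............#############################################...........
152 ............#############################################...........
155 .
[... 3602 characters left out ...]
#########################
153 ----------:.........:------.:+::::.....:::::+#########################
154 -----------...:------------.::::::::::::::::+#########################
155 ---------------------------:::::::::::::::::+########################+
156 ----------------------#####:::::::::::::::::#################++:::::::
157 -------------##############:::::::::::::::::########++::::::::::::::::
158 ------------###############:::::::::::::::::+##+::::::::::::::::::::::
159 ------------###############:::::::::::::::::::::::::::::::::::::::::::
160 ------------##+..:########+:::::::::::::::::::::::::::::::::::::::::::
161 -------------#############+:::::::::::::::::::::::::::::::::::::::::::
```

```bash
python3 -c "
from cell import env
print(env.finish_job())"
```

```text
the job is handed in; nothing more can be done
None
```

I pushed the pin home and snapped its ring under the catch, then let go and handed the job in. The verdict was not shown: insertion met about 6 N only at the stop, the catch gave way at about 6 N, and I checked the closed ring only in pixel masks, having used all 10 picture views.

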